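# Set up the rework station: clamp the board, take off the nozzle's quarter-turn cap

### The job

Get this rework station ready: first slide the clamp jaw of the board holder fully home so that it closes on the circuit board, then take the twelve-sided cap off the hot-air nozzle: nobody knows whether its quarter-turn thread is right- or left-handed, so feel out which way it gives, turn it that way until it comes free, and lift it off. Finish while still holding the cap in the gripper, about 8 cm clear above where it sat, with the board still clamped in the holder; leave everything else on the bench where it is.

Things in the scene. Friction and masses are not known exactly. Their poses are not given: they have to be found in the camera images.
- holder: Board holder fixed to the bench: grey plate 210 x 150 x 12 mm with two aluminium rails along its x (18 mm wide, tops 30 mm above the bench, centred at y = +-60 mm), and a fixed stop bar across its +x end (near face at x = 70 mm, top 43 mm up). Origin: centre of the plate's underside on the bench; z up. The holder may stand on the robot's left or right.
- jaw (a joint): Sliding clamp jaw of the holder, a bar along the holder's y (16 mm thick in x, 138 mm long, from 31 to 43 mm above the bench). Value = how far it is open (m): 0 = fully home against the board, up to 0.06; closing moves it along the holder's +x. It stays where it is left; needs about 3 N to slide (up to 5 N with the board).
- jaw_knob (a point): Top centre of the black round knob, 20 mm across and 30 mm tall, standing upright in the middle of the jaw; the point is 73 mm above the bench.
- board: Green circuit board, 90 (x) x 120 (y) x 3 mm with low components, up to 12 mm high, lying loose across the rails between jaw and stop bar. Origin: centre of its underside, 30 mm above the bench.
- board_seat (a point): Point on the holder where the clamped board's origin belongs (x = 24.5 mm, y = 0, z = 30 mm in the holder's frame).
- nozzle: Hot-air nozzle unit fixed to the bench: dark steel box 120 x 120 x 50 mm with a round steel neck, 51 mm across, rising from its top to 75 mm above the bench. Origin: centre of its underside; z up, along the neck's axis.
- cap: Aluminium cap on the neck, twelve-sided, 52 mm across flats, 32 mm tall, open below, closed on top; a raised rib (36 x 5 x 4 mm) across the top runs along the cap's x; flats face every 30 degrees from the cap's x. Origin: centre of its lower rim, 75 mm above the bench when seated, on the neck's axis; z up.
- cap_top (a point): Centre of the cap's flat top, 32 mm above its origin. Cap 0.08 to 0.17 kg, turns easily on a quarter-turn bayonet thread, right- or left-handed from one time to the next, hidden inside. The wrong way it meets a hard stop after about 10 to 25 degrees; the right way it can be lifted after 65 degrees, best at 70 to 95, and stops at about 105. Until then it lifts only 2 mm.
- screwdriver: Bystander, leave alone: screwdriver lying between the holder and the nozzle unit. Origin at the bench under it.
- flux_jar: Bystander, leave alone: small lidded jar, 48 mm across, 50 mm tall. Origin at the centre of its underside.
- spool: Bystander, leave alone: metal solder spool, 60 mm across, 42 mm tall. Origin at the centre of its underside.
- heatsink: Bystander, leave alone: finned aluminium heat sink, 60 x 60 x 28 mm. Origin at the centre of its underside.
- spare_nozzle: Bystander, leave alone: short steel tube, 40 mm across, 45 mm tall, standing. Origin at the centre of its underside.
Things that resemble listed ones, but are neither listed nor needed, are in the scene too. Leave any blue look-alike of the cap alone.

How it is judged:
On the way, in this order (a step that is already met when the one before it is completed fails the run):
1. jaw fully home on the board, the cap still on the nozzle (value of joint jaw below 0.004 m and z of cap in the frame of nozzle below 0.08 m and distance between board and board_seat below 0.008 m), for 0.2 s.
2. cap turned free and lifted off the nozzle (z of cap in the frame of nozzle above 0.11 m), for 0.1 s.
At the end, for the whole second after the job is handed in: The jaw is within 4 mm of fully home, the board within 8 mm of its seat in the holder; the gripper holds the cap still (under 30 mm/s, finger force over 1 N), at least 50 mm above where it sat on the nozzle and touching neither nozzle nor holder (value of joint jaw below 0.004 m and distance between board and board_seat below 0.008 m and z of cap in the frame of nozzle above 0.125 m and contact force between cap and the fingers above 1 N and contact force between cap and nozzle below 0.1 N and contact force between cap and holder below 0.1 N and linear speed of cap below 0.03 m/s); the arm keeps its last pose, push and grip.
It fails at once if a bystander is pushed more than 30 mm (distance of any of screwdriver, flux_jar, spool, heatsink, spare_nozzle from where it was at the start of the episode above 0.03 m).
It also fails if it takes over 67 s, if anything falls off the work surface, if the arm or the gripper's body presses on something with over 40 N, if the wrist force passes 120 N, or if a joint passes its speed limit or range.

### The arm

A 7-joint arm with a two-finger parallel gripper is mounted at the origin on the work surface. World frame = base frame: x ahead of the robot, y to its left, z up, the work surface at z = 0. Lengths are in m, angles in rad, forces in N, time in s.
With the tool pointing down it reaches from about 0.4 to 0.85 m from the base axis. Payload 10.4 kg.
Tool frame: the origin (TCP) lies at the very end of the fingers, on their centre line; the grasp point (between the pads) lies 19 mm behind it; y points along the fingers, x is the direction in which the jaws open and shut, and the axes are right-handed (so a half turn about y gives the same grasp; the last joint's range is limited). The gripper opens to 87 mm and grips with 3 to 60 N. Pads are 19 mm wide; open, the fingers measure 117 mm over their backs; the gripper's body (75 mm by 190 mm) begins 51 mm behind the grasp point.
Start: joints at [1.305, 0.332, -0.065, 1.46, 0.022, 1.35, -0.088], TCP at [0.15, -0.607, 0.223] pointing down, gripper open.
Joint ranges: [-2.6, 2.6], [-0.5, 2.12], [-1.47, 1.34], [0.16, 2.42], [-1.27, 4.41], [0.06, 2.06], [-2.6, 2.6]. Speed limits (rad/s): [2.22, 2.22, 2.79, 2.79, 3.14, 3.14, 3.14].

### API

Orientations are given as a unit quaternion [x, y, z, w].
In Python, from bench import read_state, vision, order gives the robot as it stands. The module is installed in compiled form; this text tells all that it offers.
- The arm moves only by the tool drive_tool, never from a script. Its arguments are lists of equal length, an entry for each row: "offset": the shift along the tool's x, y, z in mm, a list of three; "dr": the turn, a rotation vector about the tool's x, y, z in rad, a list of three; "jaw": the closure, from -1 (fully open) to 1 (shut). A call has 1 to 5 rows; each row shifts and turns the pose as measured when the row begins, along the tool's axes as they then stand; what a row does not reach is not made up. A row lasts 1/10 s, in which the tool goes at most 50 mm and 8.59 degrees, less where a joint would pass 70% of its speed; a pose out of reach is approached as far as the arm can. A call is refused whole if a number of a shift passes 50 or a number of a turn 0.15, either way. A call with a gripper value outside its range is refused whole. The fingers move at their own pace and stop on an object; the grip force is fixed at half the most. Time passes only in rows, so rows that do not move let the fingers close. It gives the time, the measured TCP pose, the force and the opening at its end, in the units of the state.
- read_state(): the state, without advancing time (a new reading comes with each control period).
- vision.camera(name): name is "scene" or "top" or "wrist"; returns a dict with "color" (420x560x3 uint8, red, green, blue), "intrinsics" (3x3 intrinsics, pixels), "dist" ([k1, k2, p1, p2, k3] as OpenCV has them; the pictures are not rectified), "cam_to_world" (4x4, takes a point from camera to world coordinates). Camera axes: x right, y up, looking along -z (the intrinsics and any distortion apply to the point x, -y, -z); pixel columns grow to the right and rows downward; lengths in m; the calibration is good to about 2 mm. A picture is of the moment at which its call begins. There is no depth.
- order.job_done(): hands the job in, once; it reports no verdict.
The state is a dict: "time_s": time; "qpos": joint angles; "dq": joint speeds; "effort": joint torques, N m; "tool_pos": TCP position; "eef_rot": TCP orientation; "ft_force": force on the tool from outside, world axes, zero at the start; "wrist_torque": the same for the moment, N m; "grip_width": finger opening in m.
Only numpy, scipy, OpenCV 4.12 (cv2) and the standard library are available. Lean on these libraries where they do the work, as an engineer would, in place of code of your own. Each camera call takes 0.05 s, during which the arm holds its last target. There are 200 camera calls.

## Working session

There is one attempt and no reset: what is moved stays moved. The work goes in short steps, Python scripts to look and compute and a tool call to move; the robot and the scene stay as the last step left them, time stands still between calls to the robot, and variables do not carry over. Pictures are saved under pics/ and viewed, about 8 in all and at most 12, crops included, and the job is handed in when it is done.

Besides the shell and the picture viewer there is one more tool, called as name(argument=value, ...), one argument or row to a line, values as JSON. drive_tool: Moves the arm, as the interface text tells. Its arguments: {"type":"object","properties":{"offset":{"type":"array"},"dr":{"type":"array"},"jaw":{"type":"array"}},"required":["offset","dr","jaw"]}

```bash
mkdir -p pics
cat > h.py <<'E'
import numpy as np, cv2
from bench import read_state, vision, order
from scipy.spatial.transform import Rotation as R
def ray(c,uv):
    K=np.array(c["intrinsics"]);p=cv2.undistortPoints(np.array([[uv]],float),K,np.array(c["dist"]))[0,0]
    T=np.array(c["cam_to_world"]);d=T[:3,:3]@np.array([p[0],-p[1],-1.]);return T[:3,3],d
def onz(c,uv,z):
    o,d=ray(c,uv);return o+d*(z-o[2])/d[2]
def proj(c,P):
    T=np.array(c["cam_to_world"]);q=T[:3,:3].T@(np.array(P)-T[:3,3]);q=np.array([q[0],-q[1],-q[2]])
    return cv2.projectPoints(q[None],np.zeros(3),np.zeros(3),np.array(c["intrinsics"]),np.array(c["dist"]))[0][0,0]
def snap(n,f):
    c=vision.camera(n);cv2.imwrite(f"pics/{f}.png",cv2.cvtColor(c["color"],cv2.COLOR_RGB2BGR));np.save(f"pics/{f}.npy",c,allow_pickle=True);return c
def load(f): return np.load(f"pics/{f}.npy",allow_pickle=True).item()
E
python3 - <<'E'
from h import *
a=snap("scene","s0");b=snap("top","t0")
im=np.hstack([cv2.imread("pics/s0.png"),cv2.imread("pics/t0.png")])
for c in(a,b):print(np.round(c["cam_to_world"],3).tolist())
s=read_state();print(s); print(R.from_quat(s["eef_rot"]).as_matrix().round(3))
E
```

```text
[[0.173, -0.612, 0.771, 1.369], [0.985, 0.121, -0.125, -0.14], [-0.017, 0.781, 0.624, 0.752], [0.0, 0.0, 0.0, 1.0]]
[[0.02, 0.997, -0.074, 0.505], [-1.0, 0.021, 0.004, 0.017], [0.005, 0.074, 0.997, 1.216], [0.0, 0.0, 0.0, 1.0]]
{'time_s': 0.1, 'qpos': array([ 1.30541256,  0.33282246, -0.06469438,  1.46082024,  0.02163283,
        1.34989666, -0.08851483]), 'dq': array([ 8.84862803e-04, -3.75423762e-05, -7.30797597e-04, -4.45992655e-03,
       -9.19942179e-04, -2.20802181e-04, -2.37317390e-05]), 'effort': array([ 1.37078365e-03, -6.24549294e+01,  2.43605155e-02, -3.90717208e+01,
       -6.15523173e-02,  3.66628601e-02,  6.92473168e-05]), 'tool_pos': array([ 0.15015791, -0.60635527,  0.22184259]), 'eef_rot': array([-0.55662148,  0.43613849, -0.43540536,  0.55711572]), 'ft_force': array([0.8502585 , 0.45094146, 0.48822045]), 'wrist_torque': array([-0.00985583, -0.05256014, -0.02085437]), 'grip_width': 0.08700575827646406}
[[ 0.24  -0.     0.971]
 [-0.971  0.001  0.24 ]
 [-0.001 -1.    -0.   ]]
```

View pics/t0.png

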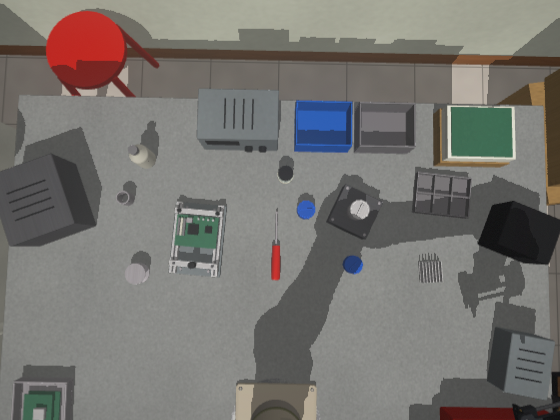

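View pics/s0.png

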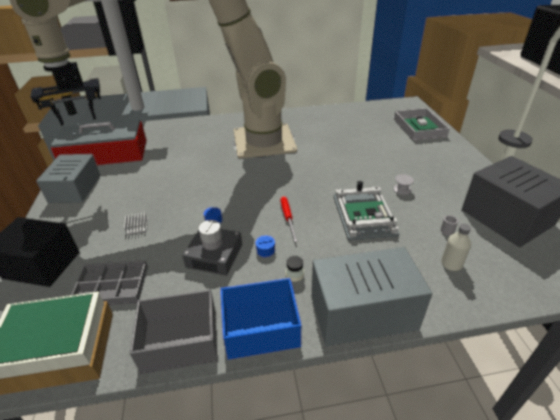

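Top: holder around (198,238) with the black knob at about (192,265) near the base side; nozzle cap at about (359,209); blue decoys at (306,209) and (353,264); screwdriver in between at (276,250). Scene view agrees. Next, an enlarged crop.

Run:
```python
from h import *
c=load("t0");im=cv2.imread("pics/t0.png")
a=cv2.resize(im[190:290,150:250],None,fx=4,fy=4,interpolation=cv2.INTER_CUBIC)
b=cv2.resize(im[165:265,310:410],None,fx=4,fy=4,interpolation=cv2.INTER_CUBIC)
cv2.imwrite("pics/crop1.png",np.hstack([a,b]))
for uv,z in [((192,265),.073),((359,209),.107),((198,238),.03),((355,208),.05),((276,260),.02),((353,264),.03),((306,209),.03)]:print(uv,onz(c,uv,z).round(4))
```

```text
(192, 265) [0.4526 0.2394 0.073 ]
(359, 209) [ 0.6148 -0.2161  0.107 ]
(198, 238) [0.5285 0.2331 0.03  ]
(355, 208) [ 0.623  -0.2166  0.05  ]
(276, 260) [0.4695 0.0063 0.02  ]
(353, 264) [ 0.4628 -0.2158  0.03  ]
(306, 209) [ 0.6192 -0.0779  0.03  ]
```

View pics/crop1.png

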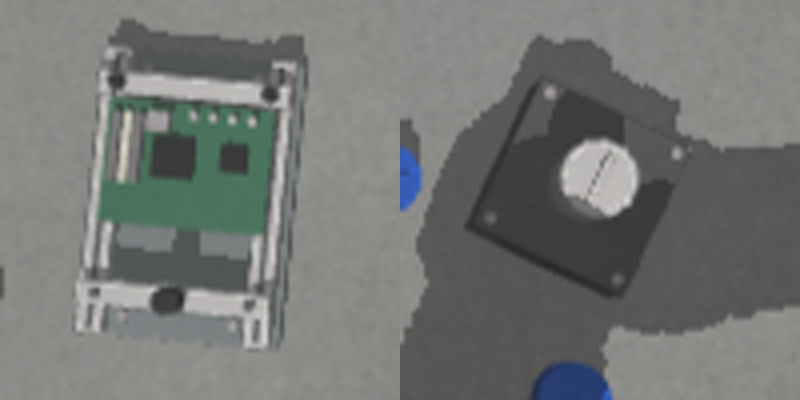

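drive_tool(
  offset=[
    [-28,0,40],
    [-28,0,40],
    [-28,0,40],
    [-28,0,40],
    [-28,0,40],
  ],
  dr=[
    [0,0,0],
    [0,0,0],
    [0,0,0],
    [0,0,0],
    [0,0,0],
  ],
  jaw=[-1,-1,-1,-1,-1],
)

```text
time_s: 0.6
tool_pos: [0.3084, -0.4213, 0.2184]
eef_rot: [0.554, -0.442, 0.437, -0.554]
ft_force: [1.5, -0.0, 0.5]
grip_width: 0.087
```

drive_tool(
  offset=[
    [-28,0,40],
    [-28,0,40],
    [-28,0,40],
    [-28,0,40],
    [-28,0,40],
  ],
  dr=[
    [0,0,0],
    [0,0,0],
    [0,0,0],
    [0,0,0],
    [0,0,0],
  ],
  jaw=[-1,-1,-1,-1,-1],
)

```text
time_s: 1.1
tool_pos: [0.4731, -0.2333, 0.2174]
eef_rot: [0.554, -0.442, 0.437, -0.553]
ft_force: [0.2, -0.9, 0.6]
grip_width: 0.0868
```

```bash
cat >> h.py <<'E'
def plan(xyz,yaw):
    s=read_state();Rc=R.from_quat(s["eef_rot"]);y=np.radians(yaw)
    Rt=np.array([[np.cos(y),0,-np.sin(y)],[np.sin(y),0,np.cos(y)],[0,-1,0]])
    Rt=R.from_matrix(Rt);rv=(Rc.inv()*Rt).as_rotvec();d=Rc.inv().apply(np.array(xyz)-s["tool_pos"])*1000
    cy=Rc.as_matrix()[:2,0];print("t",s["time_s"],"pos",s["tool_pos"].round(4),"yaw",np.degrees(np.arctan2(cy[1],cy[0])).round(1),"F",s["ft_force"].round(1),"T",s["wrist_torque"].round(2),"w",round(s["grip_width"],4))
    print("offset(start tool axes)",d.round(1),"dist",np.linalg.norm(d).round(1),"rv",rv.round(3))
    print("offset (target tool axes)",(Rt.inv().apply(np.array(xyz)-s["tool_pos"])*1000).round(1))
E
python3 - <<'E'
from h import *
plan([.4526,.2394,.15],-95)
E
```

```text
t 1.1 pos [ 0.4731 -0.2333  0.2174] yaw -76.9 F [ 0.2 -0.9  0.6] T [-0.06 -0.03 -0.03] w 0.0868
offset(start tool axes) [-464.8   68.8   87.4] dist 477.9 rv [ 0.006  0.316 -0.003]
offset (target tool axes) [-469.1   67.4  -61.6]
```

drive_tool(
  offset=[
    [-48,0,9],
    [-48,0,9],
    [-48,0,9],
    [-48,0,9],
    [-48,0,9],
  ],
  dr=[
    [0,0,0],
    [0,0,0],
    [0,0,0],
    [0,0,0],
    [0,0,0],
  ],
  jaw=[-1,-1,-1,-1,-1],
)

```text
time_s: 1.6
tool_pos: [0.4634, 0.0166, 0.2164]
eef_rot: [0.554, -0.443, 0.436, -0.554]
ft_force: [1.1, 0.3, -0.4]
grip_width: 0.0869
```

drive_tool(
  offset=[
    [-48,0,9],
    [-48,0,9],
    [-48,0,5],
    [-20,0,0],
    [-20,0,0],
  ],
  dr=[
    [0,0,0],
    [0,0,0],
    [0,0.1,0],
    [0,0.1,0],
    [0,0.1,0],
  ],
  jaw=[-1,-1,-1,-1,-1],
)

```text
time_s: 2.1
tool_pos: [0.4457, 0.2119, 0.2172]
eef_rot: [-0.482, 0.521, -0.515, 0.481]
ft_force: [1.2, 0.3, -0.4]
grip_width: 0.087
```

Run:
```python
from h import *
plan([.4526,.2394,.15],-95)
snap("wrist","w1")
```

```text
t 2.1 pos [0.4457 0.2119 0.2172] yaw -94.2 F [ 1.2  0.3 -0.4] T [ 0.01  0.05 -0.06] w 0.087
offset(start tool axes) [-27.6  67.3   5.4] dist 72.9 rv [ 0.008  0.014 -0.004]
offset (target tool axes) [-28.   67.2   4.5]
```

View pics/w1.png

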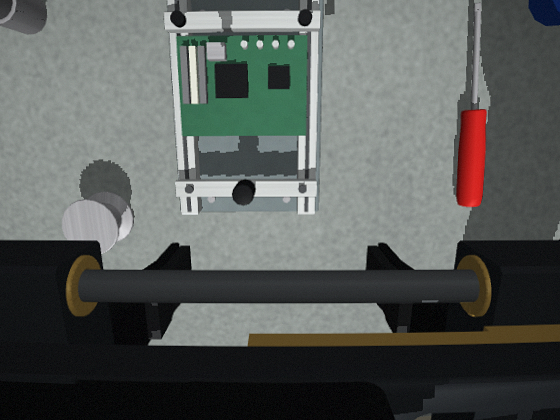

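Wrist view: knob at about (244,192), jaw bar ends (177,189)/(317,189), stop bar (166,20)–(325,20), board (180–308, 37–135), with open gap before the jaw.

Run:
```python
from h import *
c=load("w1");P=lambda u,z:onz(c,u,z)
print(np.round(c["cam_to_world"],3).tolist())
g=cv2.cvtColor(c["color"],cv2.COLOR_RGB2GRAY)
m=(g[170:212,225:265]<60).astype(np.uint8);n,l,st,ce=cv2.connectedComponentsWithStats(m);i=1+st[1:,4].argmax();print(st[i],ce[i]+[225,170])
x,y,w,h,_=st[i]
for uv,z in[((225+x+w/2,170+y+h-w/2-.5),.073),((225+x+w/2,170+y+w/2),.073),((177,189),.043),((317,189),.043),((166,20),.043),((334,20),.043),((180,136),.033),((308,135),.033)]:print(np.round(uv,1),P(uv,z).round(4))
for h_ in(.043,.073): print(proj(c,[.4526,.2394,h_]).round(1))
```

```text
[[-0.072, 0.964, 0.255, 0.515], [-0.997, -0.069, -0.022, 0.206], [-0.004, -0.256, 0.967, 0.378], [0.0, 0.0, 0.0, 1.0]]
[  7   9  23  26 448] [243.49330357 191.84375   ]
[243.5 193. ] [0.4549 0.2421 0.073 ]
[243.5 190.5] [0.4571 0.2419 0.073 ]
[177 189] [0.4577 0.31   0.043 ]
[317 189] [0.4478 0.1742 0.043 ]
[166  20] [0.6084 0.2991 0.043 ]
[334  20] [0.597  0.1522 0.043 ]
[180 136] [0.5075 0.3028 0.033 ]
[308 135] [0.4992 0.1795 0.033 ]
[249.6 188.9]
[246.8 195.3]
```

Run:
```python
from h import *
plan([.4545,.242,.05],-94.3)
```

```text
t 2.15 pos [0.4448 0.2158 0.2175] yaw -94.4 F [-2.8  2.5 -0.5] T [ 0.15  0.18 -0.  ] w 0.0867
offset(start tool axes) [-25.8 167.6   9. ] dist 169.8 rv [ 0.008 -0.002 -0.006]
offset (target tool axes) [-26.9 167.5   7.7]
```

drive_tool(
  offset=[
    [-26,30,9],
    [0,45,0],
    [0,45,0],
    [0,20,0],
    [0,0,0],
  ],
  dr=[
    [0.008,0,-0.006],
    [0,0,0],
    [0,0,0],
    [0,0,0],
    [0,0,0],
  ],
  jaw=[-1,-1,-1,-1,-0.5],
)

```text
time_s: 2.65
tool_pos: [0.456, 0.2439, 0.0732]
eef_rot: [0.48, -0.518, 0.518, -0.482]
ft_force: [0.6, 0.4, 0.5]
grip_width: 0.0838
```

Run:
```python
from h import *
plan([.4545,.242,.05],-94.3)
```

```text
t 2.65 pos [0.456  0.2439 0.0732] yaw -94.2 F [0.6 0.4 0.5] T [ 0.01  0.04 -0.04] w 0.0838
offset(start tool axes) [ 2.  23.2 -1.4] dist 23.4 rv [-0.002  0.001 -0.001]
offset (target tool axes) [ 2.  23.2 -1.3]
```

drive_tool(
  offset=[
    [2,12,-1],
    [0,12,0],
    [0,0,0],
    [0,0,0],
    [0,0,0],
  ],
  dr=[
    [0,0,0],
    [0,0,0],
    [0,0,0],
    [0,0,0],
    [0,0,0],
  ],
  jaw=[-0.5,-0.3,0.2,1,1],
)

```text
time_s: 3.15
tool_pos: [0.4568, 0.242, 0.0506]
eef_rot: [0.479, -0.517, 0.519, -0.483]
ft_force: [0.4, 0.6, 0.1]
grip_width: 0.0468
```

drive_tool(
  offset=[
    [0,0,0],
    [0,0,0],
    [0,0,0],
  ],
  dr=[
    [0,0,0],
    [0,0,0],
    [0,0,0],
  ],
  jaw=[1,1,1],
)

```text
time_s: 3.45
tool_pos: [0.4578, 0.2424, 0.0522]
eef_rot: [0.478, -0.517, 0.52, -0.484]
ft_force: [-0.4, 0.7, -0.1]
grip_width: 0.0232
```

drive_tool(
  offset=[
    [0,1,0],
    [0,1,0],
    [0,0,8],
    [0,0,8],
    [0,0,8],
  ],
  dr=[
    [0,0,0],
    [0,0,0],
    [0,0,0],
    [0,0,0],
    [0,0,0],
  ],
  jaw=[1,1,1,1,1],
)

```text
time_s: 3.95
tool_pos: [0.4815, 0.2422, 0.0521]
eef_rot: [0.479, -0.516, 0.519, -0.484]
ft_force: [-2.8, 0.2, 2.7]
grip_width: 0.0193
```

Run:
```python
from h import *
plan([.5,.242,.05],-94.3)
```

```text
t 3.95 pos [0.4815 0.2422 0.0521] yaw -94.1 F [-2.8  0.2  2.7] T [ 0.02  0.71 -0.  ] w 0.0193
offset(start tool axes) [-1.1  2.3 18.5] dist 18.7 rv [-0.008  0.003 -0.004]
offset (target tool axes) [-1.2  2.1 18.5]
```

drive_tool(
  offset=[
    [1,0,8],
    [0,0,6],
    [0,0,5],
    [0,0,4],
    [0,0,0],
  ],
  dr=[
    [0,0,0],
    [0,0,0],
    [0,0,0],
    [0,0,0],
    [0,0,0],
  ],
  jaw=[1,1,1,1,1],
)

```text
time_s: 4.45
tool_pos: [0.5024, 0.2407, 0.0521]
eef_rot: [-0.482, 0.518, -0.516, 0.482]
ft_force: [0.4, -0.7, 3.4]
grip_width: 0.0193
```

drive_tool(
  offset=[
    [0,0,4],
    [0,0,4],
    [0,0,3],
  ],
  dr=[
    [0,0,0],
    [0,0,0],
    [0,0,0],
  ],
  jaw=[1,1,1],
)

```text
time_s: 4.75
tool_pos: [0.5025, 0.2407, 0.0518]
eef_rot: [-0.49, 0.52, -0.512, 0.476]
ft_force: [-17.4, -3.3, 15.0]
grip_width: 0.0193
```

drive_tool(
  offset=[
    [0,0,0],
    [0,0,0],
    [0,0,0],
    [0,0,0],
  ],
  dr=[
    [0,0,0],
    [0,0,0],
    [0,0,0],
    [0,0,0],
  ],
  jaw=[0.5,0.2,-0.5,-1],
)

```text
time_s: 5.15
tool_pos: [0.5044, 0.2397, 0.0519]
eef_rot: [-0.49, 0.52, -0.513, 0.476]
ft_force: [-0.2, -0.2, 0.0]
grip_width: 0.0381
```

drive_tool(
  offset=[
    [0,-20,0],
    [0,-45,0],
    [0,-45,-20],
    [0,-45,-30],
    [0,0,0],
  ],
  dr=[
    [0,0,0],
    [0,0,0],
    [0,0,0],
    [0,0,0],
    [0,0,0],
  ],
  jaw=[-1,-1,-1,-1,-1],
)

```text
time_s: 5.65
tool_pos: [0.4599, 0.2428, 0.2088]
eef_rot: [-0.489, 0.521, -0.513, 0.475]
ft_force: [0.8, 0.6, 0.1]
grip_width: 0.0778
```

Run:
```python
from h import *
plan([.5,.242,.22],-94.3)
c=snap("wrist","w2")
```

```text
t 5.65 pos [0.4599 0.2428 0.2088] yaw -94.0 F [0.8 0.6 0.1] T [ 0.09 -0.03  0.03] w 0.0778
offset(start tool axes) [ -1.9 -12.1  39.9] dist 41.7 rv [0.021 0.006 0.007]
offset (target tool axes) [ -2.2 -11.2  40.1]
```

View pics/w2.png

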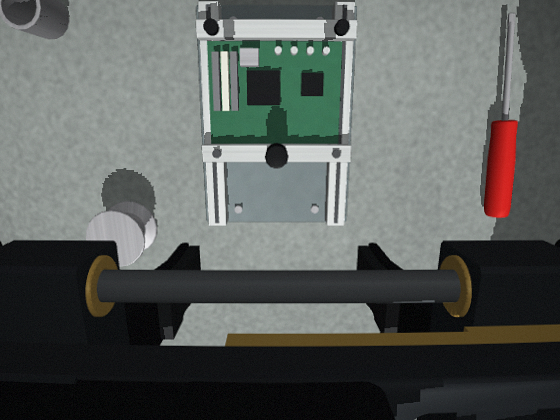

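Wrist view: the jaw bar (y≈153) lies flush against the board's edge (y≈142), the board runs up to the stop bar (y≈38): clamped. Now the transit to the cap.

```bash
cat >> h.py <<'E'
def rows(xyz,yaw,n):
    "equal rows to a target with turning tool"
    s=read_state();Rc=R.from_quat(s["eef_rot"]);M=Rc.as_matrix();y0=np.degrees(np.arctan2(M[1,0],M[0,0]))
    step=(np.array(xyz)-s["tool_pos"])/n*1000;dy=(yaw-y0)/n
    print("q",s["qpos"].round(2));print("step",np.linalg.norm(step).round(1),"dr_y",np.radians(-dy).round(3))
    for k in range(n):
        a=np.radians(y0+k*dy);x=np.array([np.cos(a),np.sin(a),0]);z=np.array([-np.sin(a),np.cos(a),0]);print([int(round(x@step)),int(round(-step[2])),int(round(z@step))],end=", ")
    print()
E
python3 - <<'E'
from h import *
plan([.5,.242,.22],-94.3)
rows([.595,-.272,.2],-20,11)
E
```

```text
t 5.7 pos [0.4607 0.2411 0.2062] yaw -94.1 F [ 0.4 -0.7  0. ] T [ 0.06 -0.05 -0.02] w 0.081
offset(start tool axes) [ -3.6 -14.7  38.8] dist 41.7 rv [0.023 0.004 0.009]
offset (target tool axes) [ -3.8 -13.8  39.1]
q [ 0.19  0.22 -0.85  1.7   0.16  1.32 -2.34]
step 48.2 dr_y -0.118
[46, 1, 16], [47, 1, 10], [48, 1, 4], [48, 1, -1], [48, 1, -7], [47, 1, -12], [45, 1, -18], [42, 1, -23], [39, 1, -28], [36, 1, -32], [32, 1, -36],
```

drive_tool(
  offset=[
    [46,0,16],
    [47,0,10],
    [48,0,4],
    [48,0,-1],
    [48,0,-7],
  ],
  dr=[
    [0.02,-0.118,0.008],
    [0,-0.118,0],
    [0,-0.118,0],
    [0,-0.118,0],
    [0,-0.118,0],
  ],
  jaw=[-1,-1,-1,-1,-1],
)

```text
time_s: 6.2
tool_pos: [0.5217, 0.0093, 0.2021]
eef_rot: [0.615, -0.351, 0.348, -0.614]
ft_force: [1.0, 0.2, 0.2]
grip_width: 0.0869
```

drive_tool(
  offset=[
    [47,0,-12],
    [45,0,-18],
    [42,0,-23],
    [39,0,-28],
    [36,0,-32],
  ],
  dr=[
    [0,-0.118,0],
    [0,-0.118,0],
    [0,-0.118,0],
    [0,-0.118,0],
    [0,-0.118,0],
  ],
  jaw=[-1,-1,-1,-1,-1],
)

```text
time_s: 6.7
tool_pos: [0.5878, -0.2318, 0.1943]
eef_rot: [0.692, -0.153, 0.144, -0.69]
ft_force: [0.6, 0.2, 1.0]
grip_width: 0.0867
```

Run:
```python
from h import *
plan([.595,-.272,.2],-20)
rows([.595,-.272,.2],-20,2)
```

```text
t 6.7 pos [ 0.5878 -0.2318  0.1943] yaw -24.3 F [0.6 0.2 1. ] T [ 0.03 -0.15  0.03] w 0.0867
offset(start tool axes) [ 23.   -5.8 -33.7] dist 41.2 rv [ 0.005 -0.074 -0.011]
offset (target tool axes) [ 20.5  -5.7 -35.3]
q [ 0.8   0.45 -0.68  1.44  0.29  1.36 -0.31]
step 20.6 dr_y -0.037
[12, -3, -17], [11, -3, -17],
```

drive_tool(
  offset=[
    [12,-3,-17],
    [11,-3,-17],
    [0,0,0],
  ],
  dr=[
    [0.005,-0.037,-0.011],
    [0,-0.037,0],
    [0,0,0],
  ],
  jaw=[-1,-1,-1],
)

```text
time_s: 7.0
tool_pos: [0.5932, -0.2861, 0.1922]
eef_rot: [0.696, -0.128, 0.122, -0.695]
ft_force: [0.1, -0.7, 0.0]
grip_width: 0.087
```

Run:
```python
from h import *
c=snap("wrist","w3");plan([.595,-.272,.2],-20)
```

```text
t 7.05 pos [ 0.5932 -0.2839  0.1919] yaw -20.3 F [-0.2  0.1 -0.3] T [ 0.01 -0.02  0.08] w 0.087
offset(start tool axes) [-2.5 -8.1 11.8] dist 14.5 rv [ 0.002 -0.006 -0.008]
offset (target tool axes) [-2.4 -8.1 11.8]
```

View pics/w3.png

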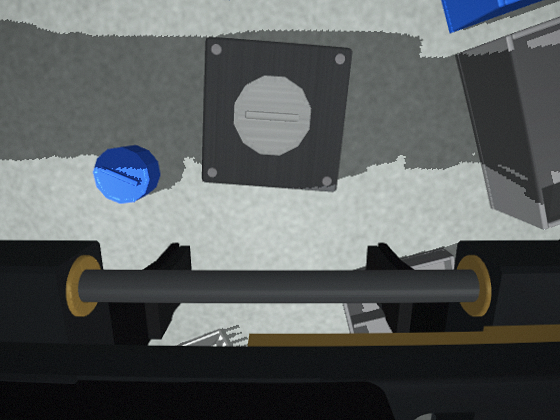

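Wrist view: cap top centred near (272,115), rib from about (246,114) to (298,118), nearly along the tool's x.

Run:
```python
from h import *
c=load("w3");g=cv2.cvtColor(c["color"],cv2.COLOR_RGB2GRAY)
m=np.zeros_like(g);m[60:170,220:325]=(g[60:170,220:325]>115)*255
cs=max(cv2.findContours(m,0,1)[0],key=cv2.contourArea)
W=np.array([onz(c,p[0],.107)[:2] for p in cv2.convexHull(cs)],np.float32)*1000
print(cv2.boundingRect(cs),cv2.minEnclosingCircle(W))
e=[onz(c,u,.111)[:2] for u in[(246,114.5),(298,117.5)]];d=e[1]-e[0];print(e,np.linalg.norm(d),np.degrees(np.arctan2(d[1],d[0])))
Wc=cv2.approxPolyDP(W.reshape(-1,1,2),1.5,True)[:,0];print(len(Wc));v=np.roll(Wc,-1,0)-Wc;print(np.linalg.norm(v,axis=1).round(1),np.degrees(np.arctan2(v[:,1],v[:,0])).round(0))
```

```text
(234, 76, 77, 79) ((614.198486328125, -217.17611694335938), 26.559694290161133)
[array([ 0.59838231, -0.21040212]), array([ 0.63024045, -0.22429915])] 0.03475729066934457 -23.567603575560323
12
[14.6 14.1 12.3 15.2 13.1 13.  16.8 10.8 13.5 17.2 11.3 11.8] [ -23.  -56.  -83. -114. -145. -175.  153.  125.   96.   61.   32.    5.]
```

Run:
```python
from h import *
plan([.6142,-.2172,.08],-23.6)
```

```text
t 7.05 pos [ 0.5932 -0.2839  0.1919] yaw -20.3 F [-0.2  0.1 -0.3] T [ 0.01 -0.02  0.08] w 0.087
offset(start tool axes) [ -2.6 111.8  70. ] dist 132.0 rv [ 0.002  0.057 -0.008]
offset (target tool axes) [ -7.4 111.9  69.5]
```

drive_tool(
  offset=[
    [-1,0,40],
    [-3,0,30],
    [0,30,0],
    [0,20,0],
    [0,0,0],
  ],
  dr=[
    [0,0.03,-0.008],
    [0,0.027,0],
    [0,0,0],
    [0,0,0],
    [0,0,0],
  ],
  jaw=[-1,-1,-1,-1,-1],
)

```text
time_s: 7.55
tool_pos: [0.6144, -0.2101, 0.1357]
eef_rot: [-0.692, 0.147, -0.144, 0.692]
ft_force: [0.3, 0.7, -0.3]
grip_width: 0.087
```

Run:
```python
from h import *
plan([.6142,-.2172,.08],-23.6)
```

```text
t 7.55 pos [ 0.6144 -0.2101  0.1357] yaw -23.7 F [ 0.3  0.7 -0.3] T [ 0.01 -0.05 -0.03] w 0.087
offset(start tool axes) [ 2.9 55.7 -6.5] dist 56.2 rv [ 0.001 -0.002 -0.004]
offset (target tool axes) [ 2.6 55.7 -6.6]
```

drive_tool(
  offset=[
    [3,10,-6],
    [0,20,0],
    [0,20,0],
    [0,6,0],
    [0,0,0],
  ],
  dr=[
    [0,0,-0.004],
    [0,0,0],
    [0,0,0],
    [0,0,0],
    [0,0,0],
  ],
  jaw=[-1,-1,-1,-1,-1],
)

```text
time_s: 8.05
tool_pos: [0.6155, -0.2185, 0.0791]
eef_rot: [0.693, -0.145, 0.147, -0.691]
ft_force: [-0.8, 0.1, -0.1]
grip_width: 0.0869
```

Run:
```python
from h import *
plan([.6142,-.2172,.078],-23.6)
```

```text
t 8.05 pos [ 0.6155 -0.2185  0.0791] yaw -23.8 F [-0.8  0.1 -0.1] T [-0.04 -0.07 -0.04] w 0.0869
offset(start tool axes) [-1.7  1.1  0.7] dist 2.2 rv [ 0.001 -0.004  0.003]
offset (target tool axes) [-1.7  1.1  0.7]
```

Close on the cap, trimming 1–2 mm.

drive_tool(
  offset=[
    [-1,1,0],
    [0,0,0],
    [0,0,0],
    [0,0,0],
    [0,0,0],
  ],
  dr=[
    [0,0,0],
    [0,0,0],
    [0,0,0],
    [0,0,0],
    [0,0,0],
  ],
  jaw=[0,1,1,1,1],
)

```text
time_s: 8.55
tool_pos: [0.6161, -0.219, 0.0818]
eef_rot: [0.693, -0.144, 0.149, -0.691]
ft_force: [-4.4, 1.2, 0.3]
grip_width: 0.0545
```

Run:
```python
from h import *
plan([.6142,-.2172,.078],-23.6)
```

```text
t 8.55 pos [ 0.6161 -0.219   0.0818] yaw -23.9 F [-4.4  1.2  0.3] T [0.56 1.27 0.02] w 0.0545
offset(start tool axes) [-2.5  3.8  0.9] dist 4.6 rv [ 0.001 -0.005  0.008]
offset (target tool axes) [-2.5  3.8  0.9]
```

drive_tool(
  offset=[
    [-2,3,0],
    [0,1,0],
    [0,0,0],
    [0,0,0],
  ],
  dr=[
    [0,0,0.006],
    [0,0,0],
    [0,0,0],
    [0,0,0],
  ],
  jaw=[1,1,1,1],
)

```text
time_s: 8.95
tool_pos: [0.6146, -0.2183, 0.0811]
eef_rot: [0.693, -0.145, 0.147, -0.691]
ft_force: [-0.3, 0.2, -0.2]
grip_width: 0.0514
```

Run:
```python
from h import *
plan([.6142,-.2172,.078],-23.6)
```

```text
t 8.95 pos [ 0.6146 -0.2183  0.0811] yaw -23.9 F [-0.3  0.2 -0.2] T [ 0.04 -0.09 -0.05] w 0.0514
offset(start tool axes) [-0.8  3.1  0.9] dist 3.3 rv [ 0.003 -0.005  0.003]
offset (target tool axes) [-0.8  3.1  0.9]
```

drive_tool(
  offset=[
    [0,0.3,0],
    [0,0.3,0],
    [0,0.3,0],
    [0,0.3,0],
    [0,0,0],
  ],
  dr=[
    [0,-0.08,0],
    [0,-0.08,0],
    [0,-0.08,0],
    [0,-0.08,0],
    [0,0,0],
  ],
  jaw=[1,1,1,1,1],
)

```text
time_s: 9.45
tool_pos: [0.6153, -0.2166, 0.0811]
eef_rot: [0.707, -0.029, 0.031, -0.706]
ft_force: [-2.2, -0.1, 1.3]
grip_width: 0.0519
```

Run:
```python
from h import *
plan([.6144,-.2180,.08],-23.9)
```

```text
t 9.45 pos [ 0.6153 -0.2166  0.0811] yaw -4.8 F [-2.2 -0.1  1.3] T [-0.13  0.19  0.06] w 0.0519
offset(start tool axes) [-0.8  1.1 -1.5] dist 2.0 rv [0.001 0.333 0.003]
offset (target tool axes) [-0.3  1.1 -1.6]
```

drive_tool(
  offset=[
    [0,0.5,-1],
    [0,0.5,0],
    [0,0.3,0],
    [0,0,0],
  ],
  dr=[
    [0,-0.08,0],
    [0,-0.08,0],
    [0,-0.08,0],
    [0,0,0],
  ],
  jaw=[1,1,1,1],
)

```text
time_s: 9.85
tool_pos: [0.6153, -0.2164, 0.0811]
eef_rot: [0.705, 0.056, -0.054, -0.705]
ft_force: [-1.0, 0.5, 0.8]
grip_width: 0.052
```

Run:
```python
from h import *
plan([.6144,-.2180,.08],60)
```

```text
t 9.85 pos [ 0.6153 -0.2164  0.0811] yaw 8.9 F [-1.   0.5  0.8] T [-0.06  0.03  0.1 ] w 0.052
offset(start tool axes) [-1.2  1.1 -1.4] dist 2.2 rv [ 0.002 -0.892  0.002]
offset (target tool axes) [-1.9  1.1  0. ]
```

It gave 33° with almost no torque, past any wrong-way stop: counter-clockwise is right. Continue to about 80°.

drive_tool(
  offset=[
    [0,0.5,0],
    [0,0.3,0],
    [0,0.3,0],
    [0,0.3,0],
    [0,0.3,0],
  ],
  dr=[
    [0,-0.095,0],
    [0,-0.095,0],
    [0,-0.095,0],
    [0,-0.095,0],
    [0,-0.095,0],
  ],
  jaw=[1,1,1,1,1],
)

```text
time_s: 10.35
tool_pos: [0.6162, -0.2172, 0.0811]
eef_rot: [0.674, 0.218, -0.215, -0.672]
ft_force: [-0.7, 0.3, 3.0]
grip_width: 0.0516
```

drive_tool(
  offset=[
    [0,0.3,0],
    [0,0.3,0],
    [0,0.3,0],
    [0,0.3,0],
    [0,0,0],
  ],
  dr=[
    [0,-0.095,0],
    [0,-0.095,0],
    [0,-0.095,0],
    [0,-0.095,0],
    [0,0,0],
  ],
  jaw=[1,1,1,1,1],
)

```text
time_s: 10.85
tool_pos: [0.6168, -0.2168, 0.0811]
eef_rot: [0.622, 0.34, -0.337, -0.619]
ft_force: [-2.0, 0.2, 2.4]
grip_width: 0.052
```

Run:
```python
from h import *
plan([.6144,-.2180,.08],58)
```

```text
t 10.85 pos [ 0.6168 -0.2168  0.0811] yaw 57.2 F [-2.   0.2  2.4] T [0.02 0.35 0.01] w 0.052
offset(start tool axes) [-2.3  1.1  1.4] dist 2.9 rv [ 0.006 -0.014  0.002]
offset (target tool axes) [-2.3  1.1  1.4]
```

drive_tool(
  offset=[
    [-1,-2,1],
    [0,-3,0],
    [0,-4,0],
  ],
  dr=[
    [0,0,0],
    [0,0,0],
    [0,0,0],
  ],
  jaw=[1,1,1],
)

```text
time_s: 11.15
tool_pos: [0.6149, -0.2174, 0.0892]
eef_rot: [0.624, 0.337, -0.334, -0.621]
ft_force: [-0.1, -0.1, -1.6]
grip_width: 0.0519
```

Free: the force is just the cap's weight. Lift to about 8 cm.

drive_tool(
  offset=[
    [0,-15,0],
    [0,-20,0],
    [0,-20,0],
    [0,-15,0],
    [0,0,0],
  ],
  dr=[
    [0,0,0],
    [0,0,0],
    [0,0,0],
    [0,0,0],
    [0,0,0],
  ],
  jaw=[1,1,1,1,1],
)

```text
time_s: 11.65
tool_pos: [0.6153, -0.2171, 0.1661]
eef_rot: [0.625, 0.337, -0.333, -0.621]
ft_force: [-0.0, -0.4, -2.5]
grip_width: 0.0518
```

drive_tool(
  offset=[
    [0,0,0],
    [0,0,0],
    [0,0,0],
  ],
  dr=[
    [0,0,0],
    [0,0,0],
    [0,0,0],
  ],
  jaw=[1,1,1],
)

```text
time_s: 11.95
tool_pos: [0.6148, -0.2171, 0.165]
eef_rot: [0.625, 0.336, -0.333, -0.622]
ft_force: [-0.2, -0.3, -2.1]
grip_width: 0.0518
```

Run:
```python
from h import *
snap("scene","s9");snap("top","t9")
a=cv2.imread("pics/s9.png")[130:290,150:430];b=cv2.imread("pics/t9.png")[160:290,150:430]
cv2.imwrite("pics/crop9.png",np.vstack([cv2.resize(a,None,fx=2,fy=2),cv2.resize(b,None,fx=2,fy=2)]))
plan([.6144,-.2180,.16],58)
```

```text
t 12.05 pos [ 0.6147 -0.2171  0.1649] yaw 56.5 F [-0.5 -0.2 -1.2] T [ 0.02 -0.1  -0.01] w 0.0518
offset(start tool axes) [-1.   4.9 -0.2] dist 5.0 rv [ 0.006 -0.027  0.002]
offset (target tool axes) [-0.9  4.9 -0.2]
```

View pics/crop9.png

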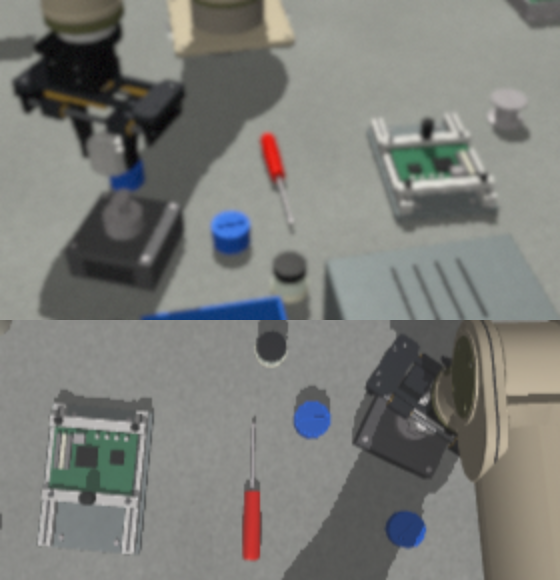

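The cap hangs in the gripper at about (110,150) in the crop, clear above the bare neck at (122,215). The jaw at (428,130) is closed on the board, and the screwdriver and blue caps are untouched.

```bash
python3 -c "
from h import *
order.job_done()"
```

```text
the job is handed in; nothing more can be done
```

I finished the task and handed it in at about 12 s of the 67 s allowed; the hand-in gave no verdict.

- **Clamp jaw:** I gripped the knob and slid the jaw about 45 mm until it met a hard stop at about 17 N. The wrist picture taken right after shows the jaw flush on the board and the board up against the stop bar.
- **Cap:** It turned counter-clockwise from above with almost no resistance, so the thread is right-handed. I turned it about 81° and lifted it about 84 mm.
- **Last checks:** The gripper is holding the cap still, with a finger opening of 51.8 mm. The wrist force is only about the cap's weight (1–2 N). The last pictures show the cap well above the bare neck and the board still clamped. The bystanders in view are where they were; the final crop did not cover all of them.

No check failed or disagreed. I did not measure the jaw opening or board position in numbers, only from the force at the stop and the pictures.

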